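# Make up the table caddy

### The job

Make up the wooden table caddy for a guest who sits on the side away from its steel rail. As that guest sees it, stand the pepper mill in the back left well, the sauce bottle in the well to the right of the mill, the spice jar in the well in front of the mill (nearer the guest), and the ramekin in the well in front of the bottle, each upright and fully down in its well. Do not knock any of them over, and leave the steel dredger and the avocado where they are.

Things in the scene. Friction and masses are not known exactly. Their poses are not given: they have to be found in the camera images.
- caddy: Fixed dark wooden board 242 x 222 x 26 mm with 4 round wells 72 mm wide, 10 mm deep (floor 16 mm above table), steel rail along the back (x = 98 mm, 178 mm long, top 72 mm above table). Origin: centre of underside. +x points from guest's side to rail (back), +y to guest's left. Well centres (x, y) mm: back left (40, 50), back right (40, -50), front left (-60, 50), front right (-60, -50).
- mill_c (a point): Dark turned wooden pepper mill, upright, 217 mm tall; foot 56 mm wide, body 44 to 48, head 44 mm wide from 134 to 177 mm above foot, knob 32 mm wide from 177 to 206 mm, 12 mm pin on top; head does not turn. Point: on its axis, half-way up (108.5 mm above foot); z up. 0.33 kg.
- bottle_c (a point): Sauce squeeze bottle, upright, 158 mm tall: rigid body 50 mm across up to 96 mm, cap 38 mm across from 96 to 122 mm, narrow nozzle 16 mm across to the top. The point is on its axis, half-way up (79 mm above its foot); z up. 0.22 kg.
- jar_c (a point): Spice jar with a wide screw cap, upright, 94 mm tall: body 58 mm across up to 78 mm, cap 52 mm across above. The point is on its axis, half-way up (47 mm above its foot); z up. 0.19 kg.
- ramekin_c (a point): Empty white fluted porcelain ramekin, upright, 41 mm tall, 68 mm across the rim, foot 60 mm across. The point is on its axis, half-way up (20.5 mm above its foot); z up. 0.11 kg.
- dredger_c (a point): Steel flour dredger (shaker with a domed, pierced top), 104 mm tall, 68 mm across: a bystander to leave alone. The point is on its axis, half-way up (52 mm).
- avocado_c (a point): Dark green avocado lying on the table, 90 x 59 mm (long along its own x), 59 mm high: a bystander to leave alone. The point is at its middle, 29.5 mm up.
Not all that is in view belongs to the job. Leave any yellow look-alike of the part that bears bottle_c alone.

How it is judged:
At the end, for the whole second after the job is handed in: As the guest opposite the rail sees it: mill back left, bottle back right, jar front left, ramekin front right; each within 14 mm of its well's centre in the caddy's x and in its y, foot within 5 mm of the well floor's height, within 0.1 rad of upright, at rest (x of mill_c in the frame of caddy between 0.026 and 0.054 m and y of mill_c in the frame of caddy between 0.036 and 0.064 m and z of mill_c in the frame of caddy between 0.1195 and 0.1295 m and angle between each of mill_c, bottle_c, jar_c, ramekin_c's own z axis and vertical below 0.1 rad and linear speed of each of mill, bottle, jar, ramekin below 0.02 m/s and x of bottle_c in the frame of caddy between 0.026 and 0.054 m and y of bottle_c in the frame of caddy between -0.064 and -0.036 m and z of bottle_c in the frame of caddy between 0.09 and 0.1 m and x of jar_c in the frame of caddy between -0.074 and -0.046 m and y of jar_c in the frame of caddy between 0.036 and 0.064 m and z of jar_c in the frame of caddy between 0.058 and 0.068 m and x of ramekin_c in the frame of caddy between -0.074 and -0.046 m and y of ramekin_c in the frame of caddy between -0.064 and -0.036 m and z of ramekin_c in the frame of caddy between 0.0315 and 0.0415 m); the robot touches nothing.
It fails at once if one of the four things is knocked over (leans more than 0.7 rad) (angle between any of mill_c, bottle_c, jar_c, ramekin_c's own z axis and vertical above 0.7 rad).
It fails at once if the dredger or the avocado is shifted by more than 25 mm (distance of any of dredger_c, avocado_c from where it was at the start of the episode above 0.025 m).
It also fails if it takes over 120 s, if anything falls off the work surface, if the arm or the gripper's body presses on something with over 40 N, if the wrist force passes 120 N, or if a joint passes its speed limit or range.

### The arm

A 6-joint arm with a two-finger parallel gripper is mounted at the origin on a cart in front of the work surface, level with it; the furniture and walls round the work are solid. World frame = base frame: x ahead of the robot, y to its left, z up, the work surface at z = 0. Lengths are in m, angles in rad, forces in N, time in s.
With the tool pointing down it reaches from about 0.35 to 0.975 m from the base axis. Payload 4.9 kg.
Tool frame: the origin (TCP) lies at the very end of the fingers, on their centre line; the grasp point (between the pads) lies r.tcp_to_grasp behind it (r.tcp_to_grasp is the distance from the TCP to the grasp point, in m); z points along the fingers, y is the line along which they close (so a half turn about z gives the same grasp; the last joint's range is limited). The gripper opens to 85 mm and grips with 20 to 120 N. Pads are 22 mm wide; open, the fingers measure 114 mm over their backs; the gripper's body (76 mm by 85 mm) begins 54 mm behind the grasp point. The pads swing forward as they close: fully open they stand 13 mm farther back than shut.
Start: joints at [1.194, 0.053, 1.613, -0, 1.476, -0.119], TCP at [0.159, 0.604, 0.231] pointing down, gripper open.
Joint ranges: [-3.01, 3.01], [-1.01, 2.22], [0.06, 2.58], [-1.02, 4.17], [0.09, 2.62], [-3.14, 3.14]. Speed limits (rad/s): [2.57, 2.57, 3.14, 3.14, 3.14, 3.14].

### API

Orientations are given as a rotation vector (axis times angle).
In Python, from station import r, vision, sensors gives the robot as it stands. Calls block until the motion is done:
- r.move_ptp(position, orientation): joint-space move of the TCP to a pose.
- r.line_to(position, velocity=0.15, ori=None, guard=None): straight line of the TCP; ori=None keeps the orientation; velocity is the mean speed in m/s. With guard (N) it stops when the force on the tool has changed by that much, and returns True; else False.
- r.movej(angles): joint-space move.
- r.gripper_to(opening): finger opening in m; the grip force is fixed at half the most; returns when the fingers have stopped.
- r.dwell(seconds).
- r.inverse_kinematics(position, orientation): joint angles nearest the present ones, or None.
- vision.grab_frame(name): name is "scene" or "top" or "wrist"; returns a dict with "img" (384x512x3 uint8, red, green, blue), "range_z" (384x512 float32, m along the optical axis (not along the pixel's ray), 0 where there is no reading), "fx", "fy", "cx", "cy" (pixels), "T" (4x4, takes a point from camera to world coordinates). Camera axes: x right, y down, z forward; pixel columns grow to the right and rows downward; lengths in m; the calibration is good to about 2 mm. A picture is of the moment at which its call begins.
A pose or a line that the arm cannot do raises r.IKError and nothing moves.
- r.hand_in(): hands the job in; it is judged then, once.
Readings, each from a call of its own:
- sensors.read_time(): time.
- sensors.read_joints(): joint angles.
- sensors.read_dq(): joint speeds.
- sensors.read_joint_torque(): joint torques, N m.
- sensors.read_eef_pos(): TCP position.
- sensors.read_ee_rot(): TCP orientation.
- sensors.read_contact_force(): force on the tool from outside, world axes, zero at the start.
- sensors.read_moment(): the same for the moment, N m.
- sensors.read_grip_width(): finger opening in m.
- sensors.read_gripper_force(): force on a finger pad.
Only numpy, scipy, OpenCV 4.12 (cv2) and the standard library are available. Lean on these libraries where they do the work, as an engineer would, in place of code of your own. Each camera call takes 0.05 s, during which the arm holds its last target. There are 200 camera calls.

## Working session

There is one attempt and no reset: what is moved stays moved. The work goes in short steps, each a Python script; the robot and the scene stay as the last script left them, time stands still between calls to the robot, and variables do not carry over. Pictures are saved under pics/ and viewed, at most 14 in all, crops included, and the job is handed in when it is done.

```bash
mkdir -p pics
python3 - <<'E'
from station import r, vision, sensors
import cv2,numpy as np
for n in("scene","top"):
    f=vision.grab_frame(n); np.savez(f"pics/{n}0.npz",**f)
    cv2.imwrite(f"pics/{n}0.png",cv2.resize(f["img"][:,:,::-1],(800,600),interpolation=cv2.INTER_CUBIC))
    print(n,f["fx"],f["cx"],f["cy"],f["T"].round(3).tolist())
print(r.tcp_to_grasp,sensors.read_ee_rot(),sensors.read_time())
E
```

```text
scene 384.1183314738322 258.2161726815374 189.76240351452233 [[0.75, -0.43, 0.502, 0.014], [-0.661, -0.493, 0.566, -0.46], [0.004, -0.756, -0.654, 0.762], [0.0, 0.0, 0.0, 1.0]]
top 370.2556443527719 254.32550258704688 182.6026159873325 [[-0.007, -0.981, 0.193, 0.352], [-1.0, 0.006, -0.003, 0.112], [0.002, -0.193, -0.981, 0.931], [0.0, 0.0, 0.0, 1.0]]
0.0187 [-4.03783286e-01 -3.11505393e+00  2.88711522e-03] 0.1
```

View pics/scene0.png

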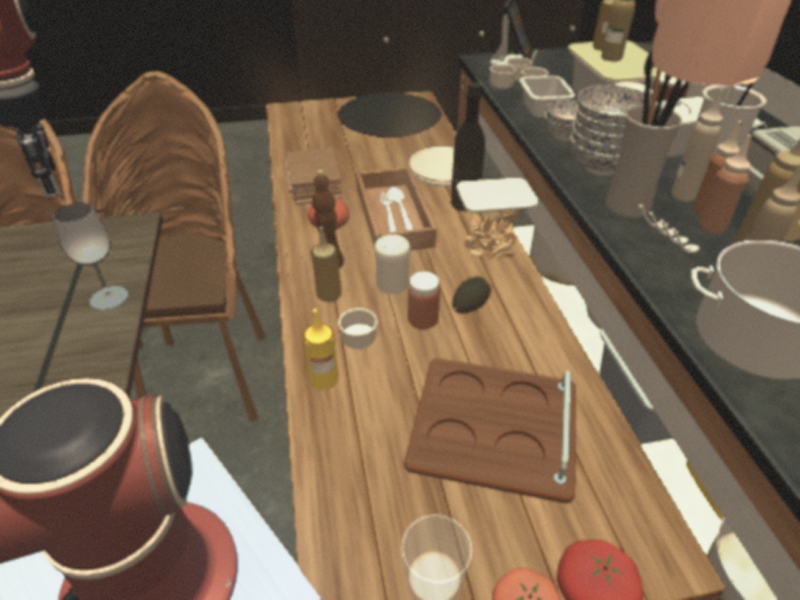

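View pics/top0.png

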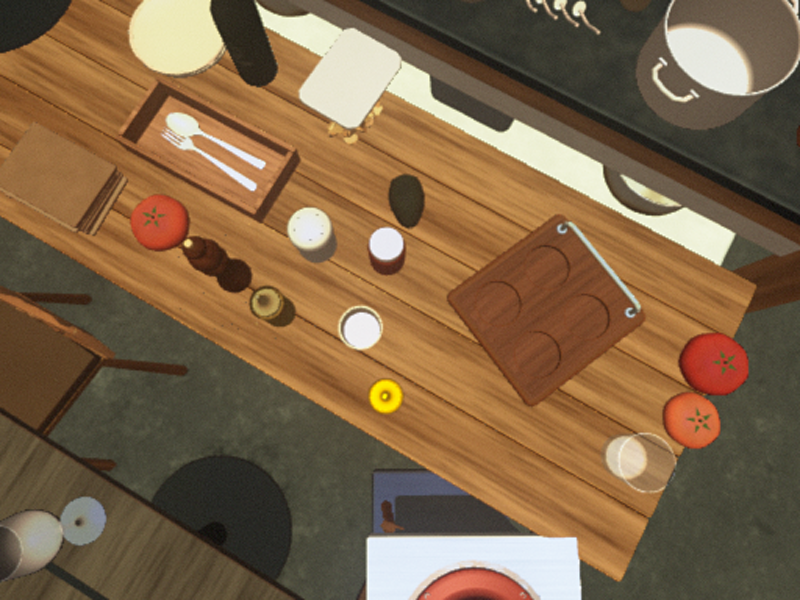

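The scene view shows olive bottle (325,270), mill (328,220), ramekin (358,328), jar (423,300) and the yellow look-alike (320,350). In the top view, the mill's knob is at (187,243), nozzle (267,300), jar cap (386,244), ramekin (361,328), dredger (310,228), avocado (406,200). The caddy's corners there are (557,215), (450,297), (532,404) and (645,315), with the rail at upper right.

```bash
cat > h.py <<'E'
import numpy as np, cv2
from scipy.optimize import least_squares
def cloud(f):
    z=np.asarray(f["range_z"],float); v,u=np.mgrid[:z.shape[0],:z.shape[1]]
    P=np.stack([(u-f["cx"])/f["fx"]*z,(v-f["cy"])/f["fy"]*z,z],-1)
    W=P@f["T"][:3,:3].T+f["T"][:3,3]; W[z==0]=np.nan
    return W
def circ(P,c,rad):
    s=least_squares(lambda q:np.hypot(P[:,0]-q[0],P[:,1]-q[1])-rad,c,loss="soft_l1",f_scale=.002)
    return s.x,np.abs(s.fun).mean()
E
python3 - <<'E'
from h import *
px={'mill':(187,243),'bottle':(267,300),'jar':(386,244),'ram':(361,328),'dredger':(310,228),'avo':(406,200),'yellow':(386,396),'tomato':(157,222)}
side={'mill':[(.137,.174,.022),(.18,.203,.016),(.02,.13,.0235)],'bottle':[(.01,.092,.025),(.1,.12,.019)],'jar':[(.01,.075,.029)],'ram':[(.02,.042,.033)],'dredger':[(.01,.07,.034)],'yellow':[(.01,.092,.025)]}
T=cloud(np.load('pics/top0.npz'));S=cloud(np.load('pics/scene0.npz'))
for n,(x,y) in px.items():
    p=T[int(y/1.5625),int(x/1.5625)]; c=p[:2]; print(n,p.round(3))
    for lo,hi,rad in side.get(n,[]):
        for nm,W in(('T',T),('S',S)):
            Q=W.reshape(-1,3);m=(np.hypot(Q[:,0]-c[0],Q[:,1]-c[1])<rad+.015)&(Q[:,2]>lo)&(Q[:,2]<hi)
            if m.sum()>15:
                s,e=circ(Q[m],c,rad);print('  ',nm,lo,m.sum(),s.round(4),round(e,4))
    Q=T.reshape(-1,3);m=(np.hypot(*(Q[:,:2]-c).T)<.05)&(Q[:,2]>.012);print('   top z',np.nanmax(Q[m,2]).round(3),Q[m].mean(0).round(3))
for x,y in[(557,215),(450,297),(532,404),(645,315),(563,229),(631,312),(545,262),(592,314),(497,300),(540,352)]:
    print(x,y,T[int(y/1.5625),int(x/1.5625)].round(3))
cc=T[int(310/1.5625),int(545/1.5625)][:2]
for W in(T,S):
    Q=W.reshape(-1,3);m=(np.hypot(*(Q[:,:2]-cc).T)<.19)&(Q[:,2]>.019)&(Q[:,2]<.032)
    print(cv2.minAreaRect(Q[m][:,:2].astype(np.float32)*1000))
    m=(np.hypot(*(Q[:,:2]-cc).T)<.19)&(Q[:,2]>.055)&(Q[:,2]<.08)
    if m.sum()>5:print('rail',m.sum(),cv2.minAreaRect(Q[m][:,:2].astype(np.float32)*1000))
E
```

```text
mill [0.55  0.379 0.218]
   T 0.137 231 [0.5523 0.3796] 0.0026
   S 0.137 170 [0.553  0.3794] 0.0026
   T 0.18 93 [0.5519 0.3797] 0.0019
   S 0.18 73 [0.5525 0.3809] 0.002
   T 0.02 370 [0.554  0.3796] 0.0022
   S 0.02 226 [0.555  0.3816] 0.0022
   top z 0.219 [0.544 0.368 0.123]
bottle [0.49  0.295 0.129]
   T 0.01 196 [0.4925 0.3008] 0.0008
   S 0.01 367 [0.4943 0.3013] 0.0012
   T 0.1 219 [0.4927 0.3019] 0.0039
   S 0.1 138 [0.4943 0.3018] 0.0042
   top z 0.161 [0.487 0.294 0.093]
jar [0.58  0.127 0.094]
   T 0.01 176 [0.5821 0.1267] 0.0006
   S 0.01 368 [0.5836 0.1275] 0.001
   top z 0.099 [0.574 0.126 0.082]
ram [0.467 0.169 0.005]
   T 0.02 122 [0.4607 0.1673] 0.0015
   S 0.02 287 [0.4635 0.1676] 0.0017
   top z 0.047 [0.469 0.172 0.035]
dredger [0.604 0.24  0.105]
   T 0.01 156 [0.6085 0.2435] 0.0004
   S 0.01 328 [0.6098 0.2446] 0.0012
   top z 0.108 [0.599 0.239 0.09 ]
avo [0.662 0.097 0.057]
   top z 0.062 [0.666 0.095 0.049]
yellow [0.357 0.126 0.159]
   T 0.01 100 [0.3578 0.1281] 0.0022
   S 0.01 441 [0.3594 0.1286] 0.0009
   top z 0.16 [0.357 0.128 0.107]
tomato [0.627 0.487 0.06 ]
   top z 0.068 [0.629 0.485 0.051]
557 215 [ 0.65  -0.153  0.017]
450 297 [0.511 0.026 0.025]
532 404 [ 0.345 -0.095  0.023]
645 315 [ 0.482 -0.282  0.021]
563 229 [ 0.619 -0.155  0.04 ]
631 312 [ 0.485 -0.253  0.037]
545 262 [ 0.571 -0.128  0.018]
592 314 [ 0.485 -0.198  0.019]
497 300 [ 0.507 -0.05   0.017]
540 352 [ 0.424 -0.113  0.017]
((495.35504150390625, -125.979248046875), (220.17431640625, 239.16110229492188), 35.843658447265625)
rail 264 ((553.3419189453125, -206.3248291015625), (176.8468780517578, 9.907552719116211), 35.8054084777832)
((495.8656921386719, -128.53250122070312), (219.95408630371094, 239.73680114746094), 36.00416946411133)
rail 234 ((553.78759765625, -207.6625518798828), (173.72518920898438, 8.294233322143555), 35.764583587646484)
```

```bash
cat >> h.py <<'E'
from scipy.spatial.transform import Rotation as R
from station import r, vision, sensors
C=np.array([.4956,-.1272]); yaw=np.radians(-54.1)
def well(x,y): return C+np.array([[np.cos(yaw),-np.sin(yaw)],[np.sin(yaw),np.cos(yaw)]])@[x,y]
def ori(xy):  # tool down, fingers close tangentially to the base axis
    a=np.arctan2(xy[1],xy[0])+np.pi/2; best=None
    q=sensors.read_joints()
    for k in(0,np.pi):
        y=np.array([np.cos(a+k),np.sin(a+k),0]); z=np.array([0,0,-1.])
        o=R.from_matrix(np.stack([np.cross(y,z),y,z],1)).as_rotvec()
        s=r.inverse_kinematics([*xy,.25],o)
        if s is not None and (best is None or np.abs(s-q).max()<best[0]): best=(np.abs(np.array(s)-q).max(),o)
    return best[1]
def pick(xy,z,zsafe,zlift):
    o=ori(xy); r.gripper_to(.085); r.move_ptp([*xy,zsafe],o)
    hit=r.line_to([*xy,z],.12,guard=12); print('pick hit',hit,sensors.read_eef_pos())
    if hit: raise SystemExit
    r.gripper_to(0); print('width',sensors.read_grip_width(),sensors.read_gripper_force())
    r.line_to([*xy,zlift],.12); print('width',sensors.read_grip_width())
def place(xy,z,zlift,zout):  # z = nominal TCP height with the foot on the well floor
    r.line_to([*xy,zlift],.2,ori=ori(xy)); r.dwell(.3)
    r.line_to([*xy,z+.012],.1)
    print('touch',r.line_to([*xy,z-.004],.03,guard=5),sensors.read_eef_pos(),'nominal',z)
    r.dwell(.2); r.gripper_to(.085); r.line_to([*xy,zout],.12); print('t',sensors.read_time())
E
python3 - <<'E'
from h import *
T=cloud(np.load('pics/top0.npz'));S=cloud(np.load('pics/scene0.npz'))
for W in(T,S):
    Q=W.reshape(-1,3);m=(np.hypot(Q[:,0]-.462,Q[:,1]-.1675)<.045)&(Q[:,2]>.034)
    print('rim',cv2.minEnclosingCircle(Q[m][:,:2].astype(np.float32)*1000))
pk={'ram':((.462,.1675),.014,well(-60,-50)),'jar':((.583,.127),.040,well(-60,50)),'bot':((.4935,.3013),.098,well(40,-50)),'mill':((.5525,.3798),.15,well(40,50))}
for n,(p,z,w) in pk.items():
    print(n,w.round(4),[r.inverse_kinematics([*c,h],ori(c)) is not None for c in(p,w) for h in(z,.2,.28,.3,.33)])
E
```

```text
rim ((462.6043395996094, 167.91403198242188), 34.26963806152344)
rim ((463.4993591308594, 168.08102416992188), 34.9769401550293)Traceback (most recent call last):
  File "<stdin>", line 8, in <module>
  File "h.py", line 23, in ori
    return best[1]
           ~~~~^^^
TypeError: 'NoneType' object is not subscriptable
```

Run:
```python
from h import *
o0=sensors.read_ee_rot(); M=R.from_rotvec(o0).as_matrix(); print(M.round(3).tolist(), sensors.read_eef_pos())
for c in((.159,.604),(.4626,.168),(.583,.127),(.4935,.3013),(.5525,.3798),well(-60,-50),well(-60,50),well(40,-50),well(40,50)):
  a=np.arctan2(c[1],c[0])
  row=[]
  for k in range(0,360,30):
    y=np.array([np.cos(a+np.radians(k)),np.sin(a+np.radians(k)),0]);z=np.array([0,0,-1.])
    o=R.from_matrix(np.stack([np.cross(y,z),y,z],1)).as_rotvec()
    row.append(''.join('.x'[r.inverse_kinematics([*c,h],o) is not None] for h in(.02,.1,.15,.2,.25,.3)))
  print(np.round(c,3),row)
```

```text
[[-0.967, 0.255, -0.001], [0.255, 0.967, -0.002], [0.0, -0.002, -1.0]] [0.15911682 0.60381194 0.2301691 ]
[0.159 0.604] ['xxxxxx', 'xxxxxx', 'xxxxxx', 'xxxxxx', 'xxxxxx', 'xxxxxx', 'xxxxxx', 'xxxxxx', 'xxxxxx', 'xxxxxx', 'xxxxxx', 'xxxxxx']
[0.463 0.168] ['xxxxxx', 'xxxxxx', 'xxxxxx', 'xxxxxx', 'xxxxxx', 'xxxxxx', 'xxxxxx', 'xxxxxx', 'xxxxxx', 'xxxxxx', 'xxxxxx', 'xxxxxx']
[0.583 0.127] ['xxxxxx', 'xxxxxx', 'xxxxxx', 'xxxxxx', 'xxxxxx', 'xxxxxx', 'xxxxxx', 'xxxxxx', 'xxxxxx', 'xxxxxx', 'xxxxxx', 'xxxxxx']
[0.494 0.301] ['xxxxxx', 'xxxxxx', 'xxxxxx', 'xxxxxx', 'xxxxxx', 'xxxxxx', 'xxxxxx', 'xxxxxx', 'xxxxxx', 'xxxxxx', 'xxxxxx', 'xxxxxx']
[0.552 0.38 ] ['xxxxxx', 'xxxxxx', 'xxxxxx', 'xxxxxx', 'xxxxxx', 'xxxxxx', 'xxxxxx', 'xxxxxx', 'xxxxxx', 'xxxxxx', 'xxxxxx', 'xxxxxx']
[-75.189  19.157] ['......', '......', '......', '......', '......', '......', '......', '......', '......', '......', '......', '......']
[ 5.815 77.794] ['......', '......', '......', '......', '......', '......', '......', '......', '......', '......', '......', '......']
[-16.552 -61.847] ['......', '......', '......', '......', '......', '......', '......', '......', '......', '......', '......', '......']
[64.453 -3.21 ] ['......', '......', '......', '......', '......', '......', '......', '......', '......', '......', '......', '......']
```

Only a unit slip (wells were in mm). With that fixed, I'll do the ramekin now.

```bash
sed -i 's/@\[x,y\]/@[x*.001,y*.001]/' h.py
python3 - <<'E'
from h import *
w=well(-60,-50);print(w)
pick((.4626,.1678),.014,.27,.12); place(w,.030,.12,.20)
f=vision.grab_frame("top"); cv2.imwrite("pics/t1.png",cv2.resize(f["img"][:,:,::-1],(800,600),interpolation=cv2.INTER_CUBIC))
E
```

```text
[ 0.41991558 -0.10791612]
pick hit False [0.46312773 0.16789795 0.01461504]
width 0.06508732149302512 66.76472524559358
width 0.0652872157865074
touch True [ 0.42046226 -0.10815158  0.03135807] nominal 0.03
t 11.1833
```

View pics/t1.png

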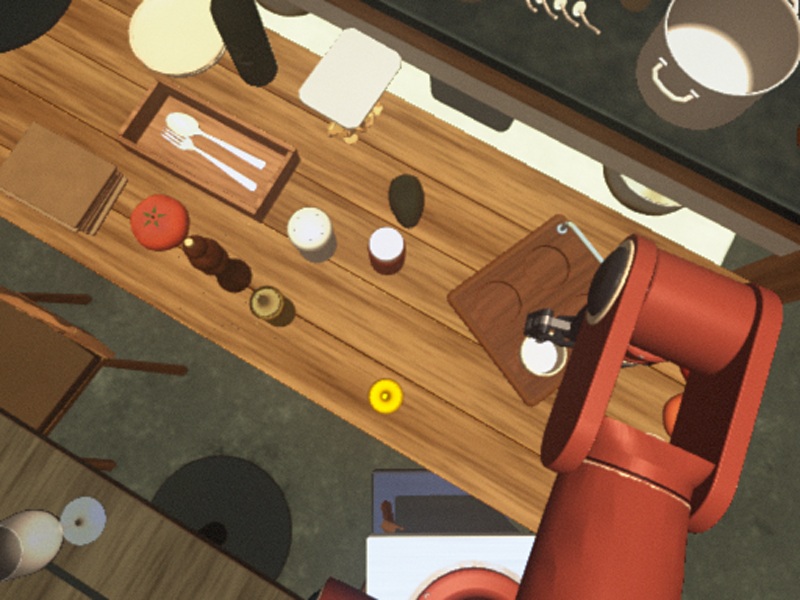

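Ramekin sits in the front right well, at (542,355). The jar and bottle are next.

Run:
```python
from h import *
pick((.583,.127),.040,.2,.17); place(well(-60,50),.056,.17,.25)
pick((.4938,.3013),.098,.26,.25)
if sensors.read_grip_width()<.03: raise SystemExit('no bottle')
place(well(40,-50),.114,.25,.27)
r.move_ptp([.4938,.3013,.30],ori((.4938,.3013)))
f=vision.grab_frame("top"); np.savez("pics/t2.npz",**f); cv2.imwrite("pics/t2.png",cv2.resize(f["img"][:,:,::-1],(800,600),interpolation=cv2.INTER_CUBIC))
```

```text
pick hit False [0.58383948 0.1271152  0.04109319]
width 0.05683024122148197 64.2334771156311
width 0.05683539125519909
touch True [ 0.50129479 -0.0493695   0.05711951] nominal 0.056
t 21.025
pick hit False [0.49449496 0.30161374 0.09910095]
width 0.045688745386337284 60.72254764664293
width 0.045621915665019434
touch True [ 0.47918103 -0.1891648   0.11518531] nominal 0.114
t 32.7833
```

View pics/t2.png

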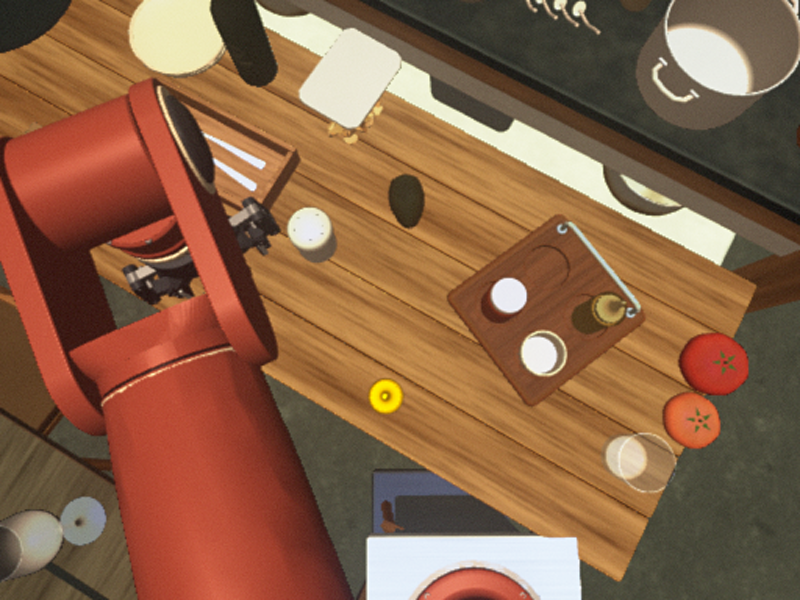

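Jar (508,295) is in front left, bottle (605,308) in back right, ramekin (543,353) in front right, and the bystanders haven't moved. Mill next.

Run:
```python
from h import *
pick((.553,.380),.151,.30,.30)
if sensors.read_grip_width()<.025: raise SystemExit('no mill')
place(well(40,50),.167,.30,.31)
r.move_ptp([.4938,.3013,.30],ori((.4938,.3013)))
for n in("top","scene"):
    f=vision.grab_frame(n); np.savez(f"pics/{n}3.npz",**f)
    cv2.imwrite(f"pics/{n}3.png",cv2.resize(f["img"][:,:,::-1],(800,600),interpolation=cv2.INTER_CUBIC))
    Q=cloud(f).reshape(-1,3)
    for nm,c,bs in(('mill',well(40,50),[(.04,.14,.0235),(.153,.19,.022),(.197,.22,.016)]),('bot',well(40,-50),[(.03,.108,.025)]),('jar',well(-60,50),[(.03,.09,.029)]),('ram',well(-60,-50),[(.045,.06,.034)])):
        for lo,hi,rad in bs:
            m=(np.hypot(*(Q[:,:2]-c).T)<rad+.02)&(Q[:,2]>lo)&(Q[:,2]<hi)
            if m.sum()>15: print(n,nm,lo,m.sum(),((circ(Q[m],c,rad)[0]-c)*1000).round(1))
        m=np.hypot(*(Q[:,:2]-c).T)<.03; print(n,nm,'top',np.nanmax(Q[m,2]).round(3))
```

```text
pick hit False [0.55366553 0.38034211 0.15230706]
width 0.03831872794576006 55.33902988478076
width 0.038557047620330076
touch True [ 0.56016716 -0.13053159  0.16816606] nominal 0.167
t 45.4667
top mill 0.04 294 [ 0.6 -5.5]
top mill 0.153 237 [-0.2 -4.2]
top mill 0.197 114 [ 0.4 -4. ]
top mill top 0.236
top bot 0.03 272 [-1.1 -1.4]
top bot top 0.177
top jar 0.03 171 [-1.4 -1.6]
top jar top 0.116
top ram 0.045 166 [-0.6  0.2]
top ram top 0.057
scene mill 0.04 419 [4.3 1.2]
scene mill 0.153 297 [ 1.4 -1.1]
scene mill 0.197 127 [ 2.2 -0.5]
scene mill top 0.236
scene bot 0.03 520 [1.3 0.5]
scene bot top 0.175
scene jar 0.03 418 [ 0.5 -0.7]
scene jar top 0.114
scene ram 0.045 262 [ 1.1 -2.1]
scene ram top 0.059
```

View pics/scene3.png

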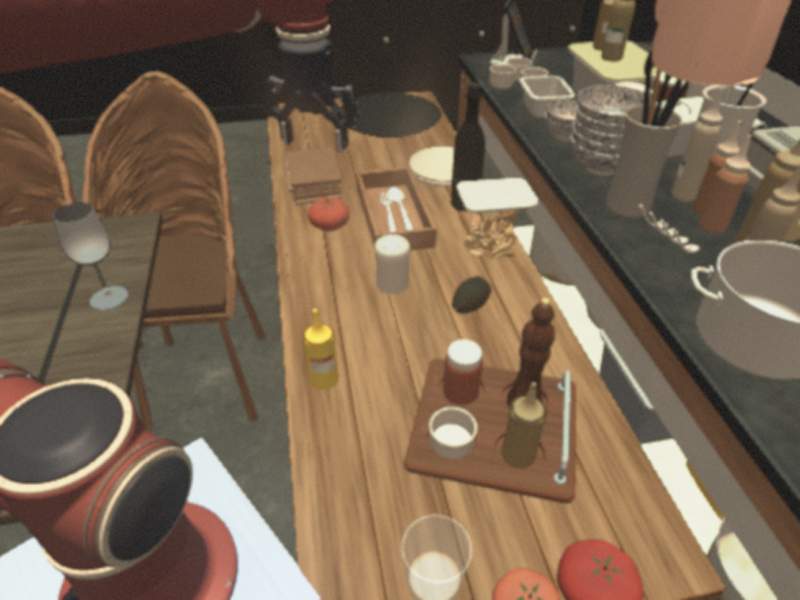

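The scene view shows the mill (533,350), bottle (525,430), jar (463,370) and ramekin (453,432) upright in their wells. Their top heights match being fully seated, and the gripper is clear of everything.

```bash
python3 -c "
from station import r
print(r.hand_in())"
```

```text
the job is handed in; nothing more can be done
None
```

The caddy is made up and handed in: mill back left, bottle back right, jar front left and ramekin front right as the guest sees it, all upright and seated in the final camera check, with the dredger and avocado left alone; the hand-in returned no verdict.

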